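# Gauge the jar, then raise and hold the telescopic camera mast

## Task

For the catalogue record, first gauge the jar that stands under the height gauge: push the red knob down until the sprung foot rests gently on its lid and yields a few millimetres, keep it there for about a second, then let the gauge spring back up. Then ready the camera: take the mast's black grip so that you squeeze in its orange button, pull the grip straight up past the first stop to the second stop, where both telescope sections are fully out, and finish while holding it there with the button squeezed, since the mast sinks if let go. Leave the jars, the cup and the plate where they stand.

Things in the scene. Friction and masses are not known exactly. Their poses are not given: they have to be found in the camera images.
- gauge: Height gauge fixed to the table. Origin: centre of the grey 104 mm measuring disc marked on the table, where the jar stands (within 5 mm). z up. Its 18 mm steel post (top of the blue arm 185 mm high) stands 110 mm from the origin along its +y, on a 110 x 70 x 16 mm foot; a blue arm 26 mm wide, 165 to 185 mm high, runs back over the spot and guides the vertical rod.
- gauge_knob (a point): Centre of the flat top face of the gauge's red knob (38 mm across, 15 mm thick), directly above the measuring spot; 285 mm above the table at rest, to be pushed straight down.
- gauge_rod (a joint): How far the gauge's rod and knob are pushed down (m): 0 at rest (up), at most 0.075. A spring returns it; it takes about 2 N at the top and 4 N at the bottom.
- gauge_foot (a joint): How far the sprung foot has yielded up into the rod (m): 0 when free, 0.012 bottomed. About 0.5 N to start, 5 N when bottomed. Wanted: a few millimetres (0.002 to 0.010).
- foot_pad: Black rubber pad of the foot, 28 mm across, 7 mm thick. Origin: centre of its underside, 135 mm above the table at rest, 150 mm below the top of the knob when the foot is free.
- jar_tall: White ceramic jar with blue dots and white lid, 110 mm high, 86 mm across at the lid, 0.35 kg. Origin: centre of its underside. One of the two jars stands under the gauge, the other on the table.
- jar_short: The same jar but 80 mm high. Origin: centre of its underside.
- mast: Camera mast fixed to the table, upright; it does not turn. Origin: centre of the underside of its round base (110 mm across, 12 mm thick). Black tube 34 mm across with a grey collar 42 mm across, its top 130 mm above the table, just below the grip.
- grip: Black grip block on top of the mast, 30 x 30 mm, 60 mm high; origin: centre of its underside, 131 mm above the table when the mast is down. Orange button on its +x face. A small camera (56 x 26 x 36 mm) with lens is fixed to its +y side, from 42 to 86 mm off the axis, its top 24 mm below the grip's top; the -y side is free.
- mast_grip (a point): Where to grasp: on the grip's middle at the height of the button's centre, 35 mm above the grip's underside (166 mm above the table with the mast down), half way between the pressed button's face and the opposite face. Axes as the grip's: close the fingers along its x axis; 38 mm wide with the button out, 32 mm with it pressed in.
- mast_button_face (a point): Centre of the orange button's outer face (22 mm wide, 36 mm high) on the +x face of the grip, standing 8 mm proud of it, 2 mm when pressed.
- mast_button (a joint): How far the button is pressed in (m): 0 out, 0.006 fully in. Sprung: 2 N to start, 5 N at the end. The mast is latched down until it is pressed at least 0.004.
- mast_inner (a joint): Extension of the inner (steel) section, which carries the grip, out of the middle one (m): 0 down, 0.05 at its stop: the first stop. It slides out first.
- mast_mid (a joint): Extension of the middle (aluminium) section out of the black tube (m): 0 down, 0.05 at its stop: the second stop, 100 mm of lift in all. Moves when the inner one is out; the whole takes 3 to 6 N to raise and sinks when let go.
- cup: Bystander: blue ceramic cup, 72 mm across, 110 mm high. Origin: centre of its underside.
- plate: Bystander: blue ceramic saucer-sized plate, 110 mm across, 20 mm high. Origin: centre of its underside.
Mind the look-alikes: they are no part of the job. What is shaped like the mast but green is not meant.

How it is judged:
By the outcome, as a careful person would: the job done as asked, in the order asked, and still so for the second after the job is handed in, while the arm keeps its last pose, push and grip.
It also fails if it takes over 56 s, if anything falls off the work surface, if the arm or the gripper's body presses on something with over 40 N, if the wrist force passes 120 N, or if a joint passes its speed limit or range.

## Robot

A 6-joint arm with a two-finger parallel gripper is mounted at the origin on the work surface. World frame = base frame: x ahead of the robot, y to its left, z up, the work surface at z = 0. Lengths are in mm, angles in rad, forces in N, time in s.
With the tool pointing down it reaches from about 350 to 975 mm from the base axis. Payload 7.1 kg.
Tool frame: the origin (TCP) lies midway between the tips of the shut fingers; the grasp point (between the pads) lies 19 mm behind it (ctrl.grip_point_offset is the distance from the TCP to the grasp point, in mm); z points along the fingers, y is the line along which they close (so a half turn about z gives the same grasp; the last joint's range is limited). The gripper opens to 88 mm and grips with 3 to 60 N. Pads are 20 mm wide; open, the fingers measure 115 mm over their backs; the gripper's body (75 mm by 178 mm) begins 61 mm behind the grasp point.
Start: joints at [1.325, 0.423, 1.63, -0, 1.089, -0.019], TCP at [140.507, 608.985, 222.675] pointing down, gripper open.
Joint ranges: [-3, 3], [-0.9, 2.11], [0.09, 2.58], [-1.31, 4.45], [0.11, 2.69], [-2.54, 2.54]. Speed limits (rad/s): [2.39, 2.39, 3.01, 3.14, 3.14, 3.14].

## Interface

Orientations are given as a rotation vector (axis times angle).
In Python, from workcell import get_obs, optics, close_job, spotter, ctrl gives the robot as it stands. The module is installed in compiled form; this text tells all that it offers.
- The arm moves only by the tool move_arm, never from a script. Its argument "rows" is a list of rows, each a list of 5 numbers: the shift along the tool's x, y, z in cm, then the turn about the tool's z in degrees, then the opening in per cent of the stroke, from 0 (shut) to 100 (fully open). A call has 1 to 10 rows; each row shifts and turns the commanded pose from where the row before left it, along the tool's axes as they then stand; what a row does not reach is not made up. A row lasts 1/8 s, in which the tool goes at most 62.5 mm and 10.7 degrees, less where a joint would pass 70% of its speed; a pose out of reach is approached as far as the arm can. A call with a gripper value outside its range is refused whole. The fingers move at their own pace and stop on an object; the grip force is fixed at half the most. Time passes only in rows, so rows that do not move let the fingers close. It gives the time, the measured TCP pose, the force, the opening and the grip force at its end, in the units of the state.
- get_obs(): the state, without advancing time (a new reading comes with each control period).
- optics.get_image(name): name is "scene" or "top" or "wrist"; returns the picture (400x640x3 uint8, blue, green, red); there is no depth.
- optics.calibration(name): a dict with "camera_matrix" (3x3 intrinsics, pixels), "distortion" ([k1, k2, p1, p2, k3] as OpenCV has them; the pictures are not rectified), "xyz" and "orientation" of the camera in the world. Camera axes: x right, y down, z forward; pixel columns grow to the right and rows downward; lengths in mm; the calibration is good to about 2 mm. A picture is of the moment at which its call begins: read the wrist's pose just before it. calibration takes no time and is no camera call; for the wrist camera it gives the pose at the moment of the call.
- close_job(): hands the job in; it is judged then, once.
Trained networks look in the newest picture that a camera, given by its name, has taken for a name from the list of things; names that differ only in an ending like _2 or _b are one class to them, and where a whole thing is asked for, a point or a joint stands for the part that bears it (a point fixed in the world has none). Each returns a list of dicts, best first, with "conf" (0 to 1); they miss things now and then, are a little off and sometimes report something else, mostly with a low value. They report only what shows in the picture. A call takes as long as a camera call. They do not tell look-alikes from the thing itself.
- spotter.find_in(camera, label): "point" ([column, row] in pixels, amid what is visible of it).
- spotter.regions_of(camera, label): "region" (400x640 bool, what is visible of it) and "point" ([column, row] in pixels, amid what is visible of it).
The state is a dict: "t": time; "qpos": joint angles; "qvel": joint speeds; "joint_torque": joint torques, N m; "ee_pos": TCP position; "orientation": TCP orientation; "ft_force": force on the tool from outside, world axes, zero at the start; "moment": the same for the moment, N m; "width": finger opening in mm; "grasp_force": force on a finger pad.
Only numpy, scipy, OpenCV 4.12 (cv2) and the standard library are available. Lean on these libraries where they do the work, as an engineer would, in place of code of your own. Each camera call takes 0.05 s, during which the arm holds its last target. There are 200 camera calls.

## Working session

There is one attempt and no reset: what is moved stays moved. The work goes in short steps, Python scripts to look and compute and a tool call to move; the robot and the scene stay as the last step left them, time stands still between calls to the robot, and variables do not carry over. Pictures are saved under pics/ and viewed, at most 10 in all, crops included, and the job is handed in when it is done.

Besides the shell and the picture viewer there is one more tool, called by a JSON object that holds its "fn" and its "kwargs". move_arm: Moves the arm, as the interface text tells. Its arguments: {"type":"object","properties":{"rows":{"type":"array","items":{"type":"array","items":{"type":"number"}}}},"required":["rows"]}

```bash
mkdir -p pics; cat > h.py <<'E'
import numpy as np, cv2
from scipy.spatial.transform import Rotation as R
from workcell import get_obs, optics, close_job, spotter, ctrl
def cam(n):
    c=optics.calibration(n); o=np.array(c["orientation"],float)
    M=R.from_rotvec(o).as_matrix() if o.size==3 else (o if o.shape==(3,3) else R.from_quat(o).as_matrix())
    return np.array(c["camera_matrix"]),np.array(c["distortion"]),np.array(c["xyz"]),M
def ray(c,p):
    K,D,t,M=c; q=cv2.undistortPoints(np.array([[p]],float),K,D)[0,0]
    d=M@np.array([q[0],q[1],1]); return t,d/np.linalg.norm(d)
def atz(c,p,z):
    t,d=ray(c,p); return t+d*(z-t[2])/d[2]
def proj(c,P):
    K,D,t,M=c; return cv2.projectPoints((np.atleast_2d(P)-t)@M,np.zeros(3),np.zeros(3),K,D)[0][:,0]
E
python3 - <<'E'
from h import *
print(get_obs())
for n in("scene","top"):
    im=optics.get_image(n); cv2.imwrite(f"pics/{n}0.png",im); print(n,optics.calibration(n)["orientation"],cam(n)[2])
    for l in("gauge","gauge_knob","foot_pad","jar_tall","jar_short","mast","grip","mast_button_face","cup","plate"):
        r=spotter.find_in(n,l); print(l,[(np.round(x["point"]).tolist(),round(x["conf"],2)) for x in r[:4]])
E
```

```text
{'t': 0.0, 'qpos': array([ 1.32502426e+00,  4.23844755e-01,  1.63067183e+00, -1.28949437e-05,
        1.08858053e+00, -1.89905235e-02]), 'qvel': array([ 2.40369966e-04,  4.67432722e-05, -1.38167468e-03,  1.27790480e-04,
        1.91470471e-05,  9.23925217e-04]), 'joint_torque': array([ 1.20766625e-03, -5.44623685e+01, -2.73671722e+01,  6.44246070e-02,
        2.26388482e-02, -1.23267059e-04]), 'ee_pos': array([140.36712362, 608.47644247, 221.90638457]), 'orientation': array([-3.55434109e-01, -3.12123196e+00,  2.34475150e-03]), 'ft_force': array([ 0.1605189 , -1.45257803,  0.21114536]), 'moment': array([-0.02393284,  0.00569545,  0.02629762]), 'grasp_force': 0.0, 'width': 87.83780473086246}
scene [-1.3417592  -2.14334828  0.94267383] [1403.38109431  339.81702525 1046.6673632 ]
gauge [([450.0, 298.0], 0.69), ([281.0, 206.0], 0.29)]
gauge_knob [([433.0, 228.0], 0.84)]
foot_pad [([422.0, 262.0], 0.43)]
jar_tall [([424.0, 283.0], 0.81), ([448.0, 297.0], 0.6), ([277.0, 206.0], 0.27)]
jar_short [([320.0, 283.0], 0.71)]
mast [([231.0, 262.0], 0.89), ([219.0, 204.0], 0.81), ([301.0, 184.0], 0
[... 210 characters left out ...]
], 0.4)]
cup [([342.0, 214.0], 0.66), ([278.0, 205.0], 0.54)]
plate [([339.0, 257.0], 0.62)]
top [-2.13678668  2.10391778 -0.20626742] [ 331.73589052  -65.43260086 1460.09974571]
gauge [([181.0, 205.0], 0.95), ([291.0, 217.0], 0.27)]
gauge_knob [([188.0, 197.0], 0.5)]
foot_pad [([366.0, 217.0], 0.6)]
jar_tall [([207.0, 209.0], 0.75), ([292.0, 220.0], 0.3)]
jar_short [([292.0, 168.0], 0.98), ([206.0, 210.0], 0.23)]
mast [([371.0, 155.0], 0.93), ([366.0, 216.0], 0.91), ([426.0, 213.0], 0.74), ([365.0, 275.0], 0.7)]
grip [([360.0, 270.0], 0.97), ([355.0, 206.0], 0.87), ([424.0, 208.0], 0.73), ([372.0, 147.0], 0.61)]
mast_button_face []
cup [([302.0, 257.0], 0.85)]
plate [([293.0, 218.0], 0.83)]
```

```bash
python3 - <<'E'
import cv2
a=cv2.imread("pics/scene0.png")[120:345,170:490]; b=cv2.imread("pics/top0.png")[100:310,130:470]
cv2.imwrite("pics/s1.png",cv2.resize(a,(800,562),interpolation=2)); cv2.imwrite("pics/t1.png",cv2.resize(b,(800,494),interpolation=2))
E
```

```text
(no output)
```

View pics/s1.png

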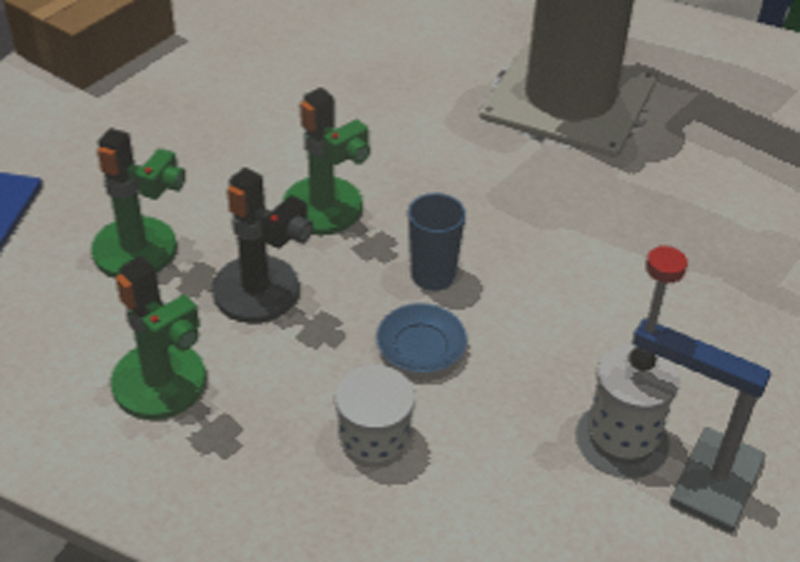

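View pics/t1.png

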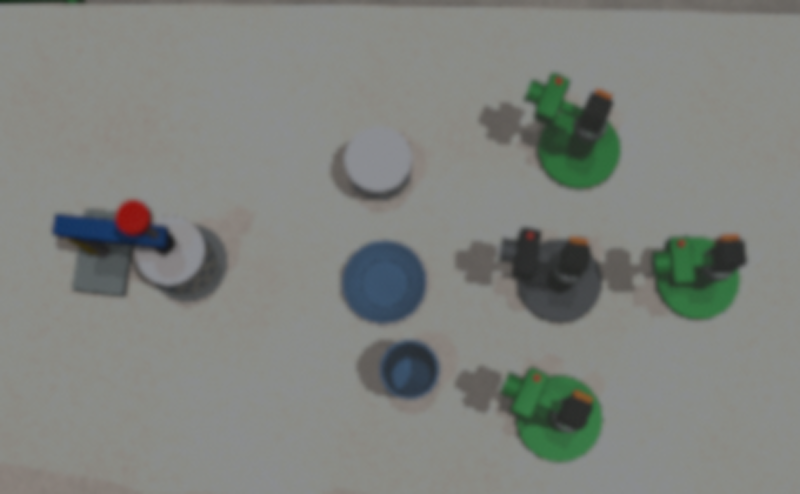

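The scene picture shows the black mast at about (272,218) and in the top picture at (368,213). The look-alikes are green: scene (222,197), (232,262), (298,180), and top (371,155), (426,213), (366,275). I choose the black one. The red knob is at scene (436,226) and top (187,193), with a dotted jar below it.

```bash
cat >> h.py <<'E'
def tri(obs):
    A=np.zeros((3,3));b=np.zeros(3)
    for c,p in obs:
        t,d=ray(c,p);Q=np.eye(3)-np.outer(d,d);A+=Q;b+=Q@t
    return np.linalg.solve(A,b)
def blob(m,near,r=40):
    n,l,s,ce=cv2.connectedComponentsWithStats(m.astype(np.uint8))
    return [(ce[i].round(1),s[i,4],i) for i in range(1,n) if s[i,4]>8 and np.hypot(*(ce[i]-near))<r]
E
python3 - <<'E'
from h import *
cs,ct=cam("scene"),cam("top")
S=cv2.imread("pics/scene0.png").astype(int);T=cv2.imread("pics/top0.png").astype(int)
red=lambda I:(I[...,2]>120)&(I[...,1]<70)
ora=lambda I:(I[...,2]>110)&(I[...,2]-I[...,0]>60)
a=blob(red(S),(436,226));b=blob(red(T),(187,193));print(a,b)
if a and b:
    k=tri([(cs,a[0][0]),(ct,b[0][0])]);print("knob",k, proj(cs,k),proj(ct,k))
    print("atz278",atz(cs,a[0][0],278),atz(ct,b[0][0],278))
print("orange",blob(ora(S),(266,200),25),blob(ora(T),(375,203),15))
# lid of gauged jar, top view white; jar's lid in top crop ~ (170,252)/2.353
for z in (80,110): print("lid",z,atz(ct,(130+170/2.353,100+252/2.353),z),atz(cs,(170+637/2.5,120+380/2.5),z))
r=spotter.regions_of("scene","jar_tall") 
# mast base centre & plate etc.
for n,p,z in (("mast base",(130+559/2.353,100+280/2.353),12),("griptop",(130+573/2.353,100+254/2.353),191),("camtop",(130+528/2.353,100+243/2.353),167),("cup",(302,257),110),("plate",(293,218),20),("short",(292,168),80),("gfoot",(130+103/2.353,100+262/2.353),16)): print(n,atz(ct,p,z).round(0))
for n,p,z in (("mast base",(170+256/2.5,120+287/2.5),12),("griptop",(170+247/2.5,120+177/2.5),191)): print(n,atz(cs,p,z).round(0))
E
```

```text
[(array([436.7, 223.7]), np.int32(122), 3)] [(array([185.9, 191.6]), np.int32(134), 1)]
knob [585.33578258 260.38882853 285.65410097] [[437.1179463  223.68878985]] [[186.28391612 191.51615429]]
atz278 [577.59310218 258.69118404 278.        ] [586.75825637 263.48317742 278.        ]
orange [(array([263.6, 195.8]), np.int32(13), 54)] []
lid 80 [583.88293421 266.90047453  80.        ] [563.30483316 258.04590287  80.        ]
lid 110 [578.4018729  259.67636461 110.        ] [589.37614662 260.58362553 110.        ]
mast base [ 568. -222.   12.]
griptop [ 569. -219.  191.]
camtop [ 585. -170.  167.]
cup [442. -28. 110.]
plate [566.   4.  20.]
short [705.   7.  80.]
gfoot [581. 370.  16.]
mast base [ 570. -222.   12.]
griptop [ 566. -223.  191.]
```

{"fn": "move_arm", "kwargs": {"rows": [[0,0,-5,0,0],[0,0,-5,0,0],[-4,-2,0,0,0],[-4.5,-2,0,0,0],[-4.5,-2,0,0,0],[-4.5,-2,0,0,0],[-4.5,-2,0,0,0],[-4.5,-2,0,0,0],[-4.5,-2,0,0,0],[0,0,0,0,0]]}}

```text
t: 2.4
ee_pos: [413.3, 401.0, 322.7]
orientation: [0.362, 3.12, -0.0]
ft_force: [-0.4, 0.3, -0.1]
width: 0.8
grasp_force: 0.0
```

```bash
cat >> h.py <<'E'
def shift(P,yaw=None):
    o=get_obs(); M=R.from_rotvec(o["orientation"]).as_matrix()
    print("ee",o["ee_pos"].round(1),"t",o["t"],"tool y ang",np.degrees(np.arctan2(M[1,1],M[0,1])).round(2),"F",o["ft_force"].round(1),"w",round(o["width"],1),"q6",o["qpos"][5].round(2))
    if P is not None: print("shift cm",(M.T@(np.array(P)-o["ee_pos"])/10).round(2))
E
python3 - <<'E'
from h import *
shift([585.3,260.4,305])
c=cam("wrist");im=optics.get_image("wrist");cv2.imwrite("pics/w0.png",im)
I=im.astype(int);print(blob((I[...,2]>120)&(I[...,1]<70),(320,200),400))
print("proj knob",proj(c,[585.3,260.4,285]))
E
```

```text
ee [413.3 401.  322.7] t 2.4 tool y ang 76.77 F [-0.4  0.3 -0.1] w 0.8 q6 -0.59
shift cm [-19.97  -9.75   1.78]
[]
proj knob [[203.24864994 445.10828315]]
```

View pics/w0.png

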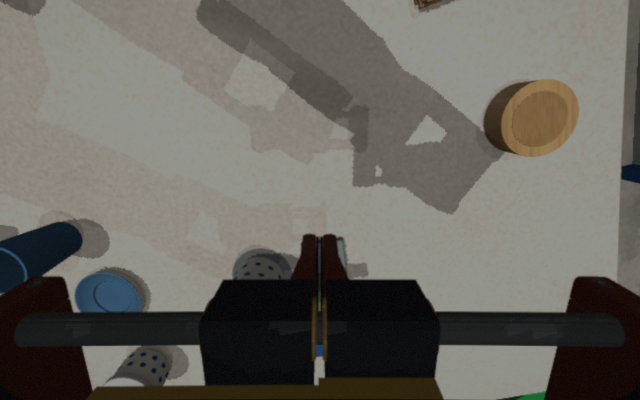

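The wrist view shows the shut finger tips at (320,240) and the gauged jar at (262,265) behind them. The knob is still out of view, so I move above it.

{"fn": "move_arm", "kwargs": {"rows": [[-4,-2,0,0,0],[-4,-2,0,0,0],[-4,-2,0,0,0],[-4,-2,0,0,0],[-4,-1.8,0,0,0],[0,0,1,0,0],[0,0,0,0,0]]}}

```text
t: 3.32
ee_pos: [582.3, 263.3, 311.3]
orientation: [-0.354, -3.119, 0.001]
ft_force: [-0.0, -0.0, -0.3]
width: 0.6
grasp_force: 0.0
```

```bash
python3 - <<'E'
from h import *
shift([585.3,260.4,285])
c=cam("wrist");im=optics.get_image("wrist");cv2.imwrite("pics/w1.png",im)
I=im.astype(int)
for z in (285,): print("knob proj",proj(c,[[585.3,260.4,z],[566.3,260.4,z],[604.3,260.4,z],[585.3,241.4,z],[585.3,279.4,z]]).round(0).tolist())
m=(I[...,2]>90)&(I[...,1]<50)&(I[...,0]<60)
print([b for b in blob(m,(320,230),150) if b[1]>40])
s=optics.get_image("scene");cv2.imwrite("pics/s2.png",cv2.resize(s[140:340,370:530],(640,800)[::1],interpolation=2)[:600])
cv2.imwrite("pics/w1c.png",np.hstack([im[130:330,220:420].repeat(2,0).repeat(2,1),s[160:360,350:550].repeat(2,0).repeat(2,1)]))
E
```

```text
ee [582.3 263.3 311.3] t 3.325 tool y ang 77.05 F [-0.  -0.  -0.3] w 0.6 q6 -0.94
shift cm [-0.36 -0.21  2.63]
knob proj [[315.0, 236.0], [308.0, 209.0], [321.0, 262.0], [286.0, 242.0], [343.0, 230.0]]
[(array([312.1, 223.2]), np.int32(433), 1)]
```

View pics/w1c.png

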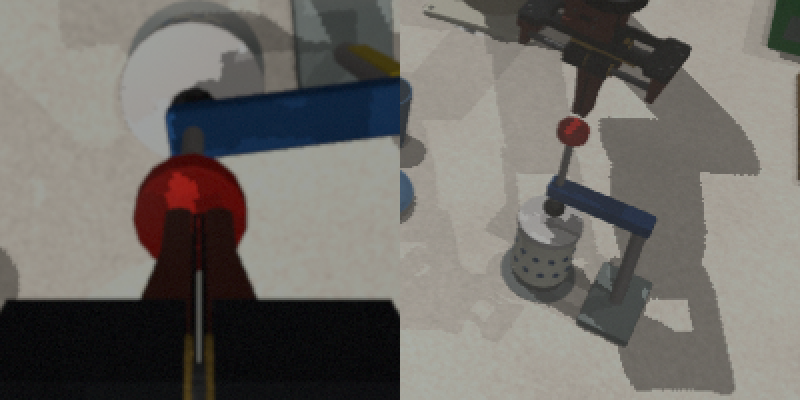

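The wrist crop shows the red knob disc centred at (315,236), exactly where I projected it. I centre over it and then descend.

{"fn": "move_arm", "kwargs": {"rows": [[-0.35,-0.2,0.6,0,0],[0,0,1,0,0],[0,0,0.7,0,0],[0,0,0,0,0]]}}

```text
t: 3.92
ee_pos: [586.4, 259.5, 288.6]
orientation: [-0.355, -3.12, 0.001]
ft_force: [0.1, -0.2, 0.3]
width: 0.2
grasp_force: 0.0
```

{"fn": "move_arm", "kwargs": {"rows": [[0,0,0.5,0,0],[0,0,0,0,0]]}}

```text
t: 4.18
ee_pos: [587.1, 259.7, 284.7]
orientation: [0.356, 3.121, 0.0]
ft_force: [0.1, 0.1, 1.4]
width: 0.4
grasp_force: 0.9
```

{"fn": "move_arm", "kwargs": {"rows": [[0,0,0.6,0,0],[0,0,0.6,0,0],[0,0,0,0,0],[0,0,0,0,0]]}}

```text
t: 4.68
ee_pos: [586.9, 259.6, 272.7]
orientation: [-0.355, -3.121, 0.0]
ft_force: [0.5, -0.2, 2.4]
width: 0.4
grasp_force: 1.1
```

{"fn": "move_arm", "kwargs": {"rows": [[0,0,0.5,0,0],[0,0,0.4,0,0],[0,0,0,0,0],[0,0,0,0,0]]}}

```text
t: 5.18
ee_pos: [586.9, 259.7, 263.7]
orientation: [-0.355, -3.121, 0.0]
ft_force: [1.2, 0.8, 1.8]
width: 0.3
grasp_force: 1.2
```

{"fn": "move_arm", "kwargs": {"rows": [[0,0,0.4,0,0],[0,0,0.2,0,0],[0,0,0,0,0],[0,0,0,0,0]]}}

```text
t: 5.68
ee_pos: [587.0, 259.7, 257.8]
orientation: [0.356, 3.121, 0.0]
ft_force: [-1.6, -0.6, 4.2]
width: 0.4
grasp_force: 2.2
```

{"fn": "move_arm", "kwargs": {"rows": [[0,0,0.2,0,0],[0,0,0,0,0],[0,0,0,0,0]]}}

```text
t: 6.05
ee_pos: [586.9, 259.6, 255.9]
orientation: [0.355, 3.121, 0.0]
ft_force: [-1.0, -0.5, 4.9]
width: 0.2
grasp_force: 2.6
```

{"fn": "move_arm", "kwargs": {"rows": [[0,0,0.2,0,0],[0,0,0,0,0],[0,0,0,0,0],[0,0,0,0,0],[0,0,0,0,0],[0,0,0,0,0],[0,0,0,0,0],[0,0,0,0,0],[0,0,0,0,0],[0,0,0,0,0]]}}

```text
t: 7.3
ee_pos: [586.9, 259.7, 254.0]
orientation: [0.355, 3.121, 0.0]
ft_force: [-1.5, -1.3, 5.2]
width: 0.5
grasp_force: 3.0
```

```bash
python3 - <<'E'
from h import *
F=[]
for i in range(6):
    s=optics.get_image("scene");F.append(get_obs()["ft_force"][2])
shift(None);print(np.round(F,1))
cv2.imwrite("pics/s3.png",cv2.resize(s[200:320,390:510],(600,600),interpolation=2))
E
```

```text
ee [586.9 259.7 254.1] t 7.6 tool y ang 77.01 F [-0.7 -0.5  5.1] w 0.4 q6 -0.95
[6.3 6.8 5.5 5.6 5.8 5.1]
```

View pics/s3.png

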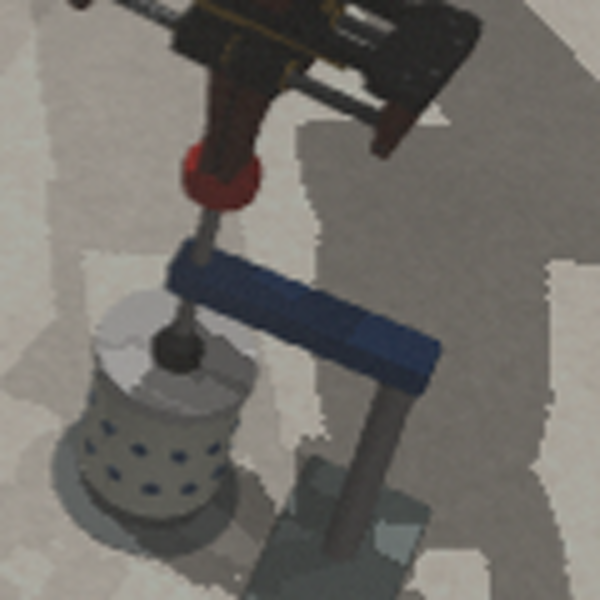

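The pad rests on the tall jar's lid. The force of about 5.8 N and z = 254 mm put the foot yield near 6 mm. It was held for over a second, so I let it spring back slowly.

{"fn": "move_arm", "kwargs": {"rows": [[0,0,-0.6,0,0],[0,0,-1,0,0],[0,0,-1.5,0,0],[0,0,-2,0,0],[0,0,-3,0,0],[0,0,0,10.5,0],[0,0,0,10.5,0],[0,0,0,10.5,0],[0,0,0,10.5,0],[0,0,0,10.5,0]]}}

```text
t: 8.85
ee_pos: [586.5, 259.6, 335.0]
orientation: [-1.707, -2.637, 0.001]
ft_force: [-1.0, 0.8, -0.3]
width: 0.6
grasp_force: 0.0
```

{"fn": "move_arm", "kwargs": {"rows": [[0,0,0,10.5,0],[0,0,0,10.5,0],[0,0,0,10.5,0],[0,0,0,10.5,0],[0,0,0,0,0]]}}

```text
t: 9.48
ee_pos: [586.6, 259.6, 335.0]
orientation: [-2.532, -1.86, 0.001]
ft_force: [-0.3, -0.8, 0.4]
width: 0.4
grasp_force: 0.0
```

```bash
python3 - <<'E'
from h import *
T=optics.get_image("scene");shift([569,-221,270])
I=T.astype(int);print(blob((I[...,2]>120)&(I[...,1]<70),(436,226)))
E
```

```text
ee [586.7 259.6 334.9] t 9.525 tool y ang -17.28 F [0.4 0.  0.6] w 0.5 q6 0.7
shift cm [-46.41  12.59   6.5 ]
[(array([435.3, 222.9]), np.int32(88), 4)]
```

{"fn": "move_arm", "kwargs": {"rows": [[-4.6,1.2,0,0,0],[-4.6,1.2,0,0,0],[-4.6,1.2,0,0,0],[-4.6,1.2,0,0,0],[-4.6,1.2,0,0,0],[-4.6,1.2,0,0,0],[-4.6,1.2,0,0,0],[-4.6,1.2,0,0,75],[-3.4,1.0,0,0,75],[0,0,0,0,75]]}}

```text
t: 10.78
ee_pos: [566.8, -157.6, 334.7]
orientation: [-2.533, -1.858, 0.0]
ft_force: [-0.5, 0.1, -0.3]
width: 26.8
grasp_force: 0.0
```

```bash
python3 - <<'E'
from h import *
shift([569,-221,270])
c=cam("wrist");im=optics.get_image("wrist");print(c[2])
print(proj(c,[[569,-221,191],[569,-221,12],[584,-171,167]]).round(0).tolist())
for l in ("grip","mast","mast_button_face"): print(l,[(np.round(x["point"]).tolist(),round(x["conf"],2)) for x in spotter.find_in("wrist",l)[:4]])
cv2.imwrite("pics/w2.png",im)
E
```

```text
ee [ 566.8 -157.6  334.7] t 10.775 tool y ang -17.49 F [-0.5  0.1 -0.3] w 26.8 q6 0.01
shift cm [-5.98  2.12  6.47]
[592.18015617 -82.33086187 497.73490214]
[[337.0, 244.0], [331.0, 197.0], [336.0, 190.0]]
grip [([200.0, 236.0], 0.83), ([502.0, 177.0], 0.66), ([330.0, 195.0], 0.59), ([333.0, 196.0], 0.41)]
mast [([478.0, 182.0], 0.68), ([330.0, 203.0], 0.65), ([346.0, 288.0], 0.55)]
mast_button_face [([386.0, 20.0], 0.68), ([528.0, 220.0], 0.58), ([213.0, 276.0], 0.48)]
```

View pics/w2.png

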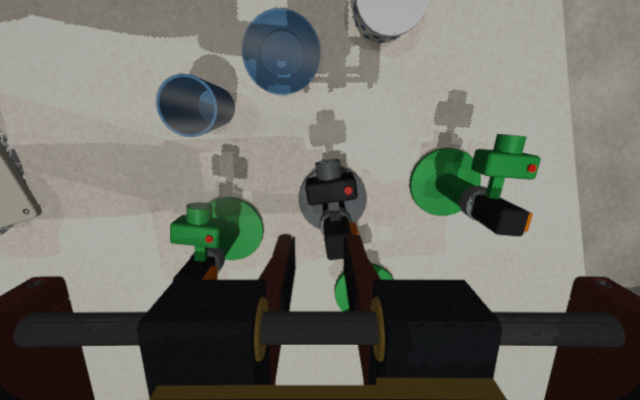

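The close view from the wrist shows the black mast: camera box at (331,190), grip top at about (337,242), orange button on its right at (355,230). The green look-alikes are to its left, to its right and below. I'll zoom in to measure the yaw.

```bash
python3 - <<'E'
import cv2
im=cv2.imread("pics/w2.png")[150:270,285:385]
im=cv2.convertScaleAbs(im,alpha=2.2,beta=10)
cv2.imwrite("pics/w2c.png",cv2.resize(im,(500,600),interpolation=2))
E
```

```text
(no output)
```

View pics/w2c.png

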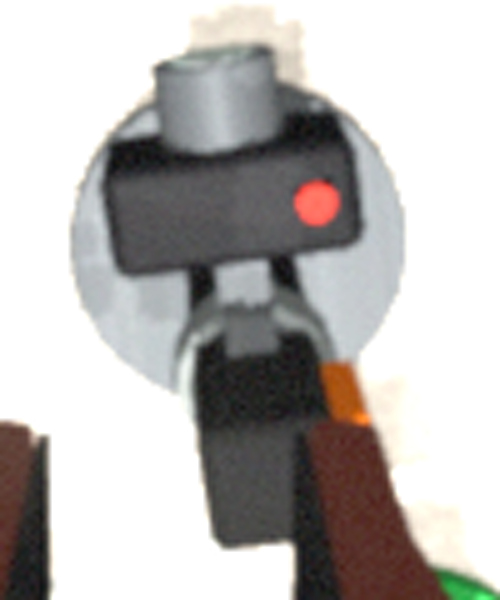

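```bash
python3 - <<'E'
from h import *
c=cam("wrist")
f=lambda x,y,z:atz(c,(285+x/5,150+y/5),z)
g=lambda a,b:(np.degrees(np.arctan2(*(b-a)[1::-1])).round(1),np.linalg.norm(b-a).round(1))
nl,nr,fl,fr=f(122,274,167),f(358,242,167),f(106,180,167),f(350,142,167)
print("near",g(nl,nr),"far",g(fl,fr),"left",g(nl,fl),"right",g(nr,fr))
tl,bl=f(202,432,191),f(218,547,191);print("gripleft",g(bl,tl),bl,tl)
m=(nl+nr+fl+fr)/4;print("cam centre",m)
for a in(-20,-15,-10,-8):
    ex=np.array([np.cos(np.radians(a)),np.sin(np.radians(a)),0]);ey=np.array([-ex[1],ex[0],0])
    print(a,"axis from cam",(m-64*ey).round(1),"from grip left",((tl+bl)/2+15*ex).round(1))
E
```

```text
near (np.float64(-9.3), np.float64(52.1)) far (np.float64(-8.3), np.float64(53.0)) left (np.float64(81.4), np.float64(21.5)) right (np.float64(79.0), np.float64(22.4))
gripleft (np.float64(80.3), np.float64(26.9)) [ 555.38530997 -232.26036074  191.        ] [ 559.90910724 -205.75622498  191.        ]
cam centre [ 579.15287068 -167.96286138  167.        ]
-20 axis from cam [ 557.3 -228.1  167. ] from grip left [ 571.7 -224.1  191. ]
-15 axis from cam [ 562.6 -229.8  167. ] from grip left [ 572.1 -222.9  191. ]
-10 axis from cam [ 568. -231.  167.] from grip left [ 572.4 -221.6  191. ]
-8 axis from cam [ 570.2 -231.3  167. ] from grip left [ 572.5 -221.1  191. ]
```

{"fn": "move_arm", "kwargs": {"rows": [[0,0,0,-8.2,75],[-5,1,2,0,75],[0,0,2,0,75],[0,0,0,0,75]]}}

```text
t: 11.48
ee_pos: [568.2, -205.4, 293.2]
orientation: [-2.39, -2.034, 0.002]
ft_force: [-0.1, 0.4, -0.0]
width: 65.7
grasp_force: 0.0
```

```bash
python3 - <<'E'
from h import *
shift([571.5,-222,147])
E
```

```text
ee [ 568.2 -205.4  293.2] t 11.475 tool y ang -9.21 F [-0.1  0.4 -0. ] w 65.7 q6 -0.21
shift cm [-1.6   0.64 14.61]
```

{"fn": "move_arm", "kwargs": {"rows": [[-1.6,0.6,0,0,75],[0,0,3,0,75],[0,0,3,0,75],[0,0,2.5,0,75],[0,0,0,0,75]]}}

```text
t: 12.1
ee_pos: [572.0, -223.2, 208.9]
orientation: [-2.392, -2.034, 0.002]
ft_force: [-0.6, -0.2, 0.7]
width: 66.0
grasp_force: 0.0
```

```bash
python3 - <<'E'
from h import *
shift([571.5,-222,147])
c=cam("wrist");im=optics.get_image("wrist");s=optics.get_image("scene")
w=cv2.convertScaleAbs(im[150:350,220:420],alpha=2,beta=10);s=cv2.convertScaleAbs(s[140:240,220:320],alpha=1.6)
cv2.imwrite("pics/w3.png",np.hstack([cv2.resize(w,(400,400)),cv2.resize(s,(400,400),interpolation=2)]))
a=np.radians(-9.3);ex=np.array([np.cos(a),np.sin(a),0]);ey=np.array([-ex[1],ex[0],0]);o=np.array([570.5,-221.8,191])
print(((proj(c,[o+15*(i*ex+j*ey) for i,j in((-1,1),(1,1),(1,-1),(-1,-1))])-[220,150])*2).round(0).tolist())
E
```

```text
ee [ 572.  -223.2  208.9] t 12.1 tool y ang -9.25 F [-0.6 -0.2  0.7] w 66.0 q6 -0.23
shift cm [ 0.11 -0.05  6.19]
[[137.0, 130.0], [236.0, 130.0], [235.0, 220.0], [140.0, 220.0]]
```

View pics/w3.png

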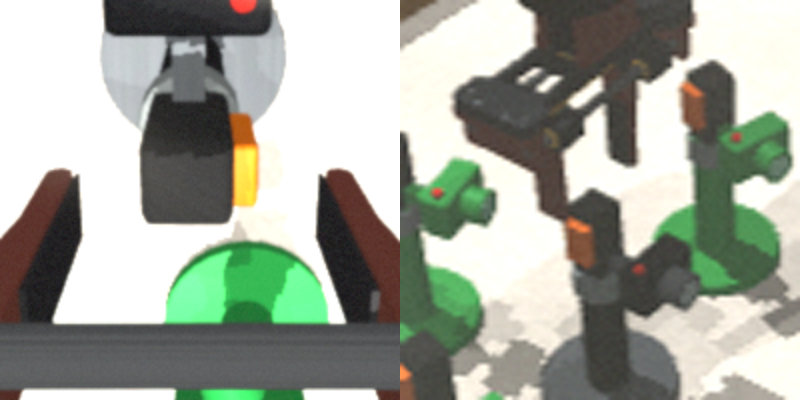

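In the left half, the grip top's near edge runs (145,220) to (232,220), matching my projection. The grip is centred and square between the open fingers, with the orange button on the right. I descend and close.

{"fn": "move_arm", "kwargs": {"rows": [[0.1,0,2.2,0,75],[0,0,2,0,75],[0,0,2,0,75],[0,0,0,0,75],[0,0,0,0,75]]}}

```text
t: 12.82
ee_pos: [573.6, -222.8, 149.4]
orientation: [2.392, 2.033, 0.002]
ft_force: [0.2, -0.4, 0.2]
width: 66.0
grasp_force: 0.0
```

{"fn": "move_arm", "kwargs": {"rows": [[0,0,0,0,0],[0,0,0,0,0],[0,0,0,0,0],[0,0,0,0,0],[0,0,0,0,0],[0,0,0,0,0]]}}

```text
t: 13.58
ee_pos: [569.8, -221.9, 147.9]
orientation: [-2.39, -2.032, 0.005]
ft_force: [-11.4, 2.1, 9.0]
width: 31.9
grasp_force: 30.0
```

{"fn": "move_arm", "kwargs": {"rows": [[0,-0.3,0,0,0],[0,0,0,0,0],[0,0,0,0,0]]}}

```text
t: 13.95
ee_pos: [569.4, -221.9, 148.0]
orientation: [-2.394, -2.034, 0.001]
ft_force: [-3.1, 0.4, 5.5]
width: 31.6
grasp_force: 30.0
```

{"fn": "move_arm", "kwargs": {"rows": [[0,0,-0.5,0,0],[0,0,-0.5,0,0],[0,0,-0.5,0,0],[0,0,-0.5,0,0],[0,0,0,0,0],[0,0,0,0,0]]}}

```text
t: 14.7
ee_pos: [569.3, -221.8, 167.7]
orientation: [-2.394, -2.034, 0.0]
ft_force: [-1.0, -0.4, -2.1]
width: 31.6
grasp_force: 30.0
```

{"fn": "move_arm", "kwargs": {"rows": [[0,0,-0.6,0,0],[0,0,-0.6,0,0],[0,0,-0.6,0,0],[0,0,-0.6,0,0],[0,0,-0.6,0,0],[0,0,-0.6,0,0],[0,0,-0.6,0,0],[0,0,-0.6,0,0],[0,0,0,0,0],[0,0,0,0,0]]}}

```text
t: 15.95
ee_pos: [569.4, -221.8, 215.8]
orientation: [-2.394, -2.034, 0.0]
ft_force: [-2.9, -0.3, -2.2]
width: 31.5
grasp_force: 30.0
```

{"fn": "move_arm", "kwargs": {"rows": [[0,0,-0.6,0,0],[0,0,-0.6,0,0],[0,0,-0.6,0,0],[0,0,-0.4,0,0],[0,0,0,0,0],[0,0,0,0,0]]}}

```text
t: 16.7
ee_pos: [569.4, -221.9, 237.9]
orientation: [2.394, 2.034, -0.0]
ft_force: [-2.4, -0.6, -2.4]
width: 31.8
grasp_force: 30.0
```

{"fn": "move_arm", "kwargs": {"rows": [[0,0,-0.4,0,0],[0,0,-0.4,0,0],[0,0,0,0,0],[0,0,0,0,0]]}}

```text
t: 17.2
ee_pos: [569.4, -221.8, 245.9]
orientation: [2.394, 2.034, -0.0]
ft_force: [-2.7, -0.0, -2.0]
width: 32.0
grasp_force: 30.0
```

{"fn": "move_arm", "kwargs": {"rows": [[0,0,-0.2,0,0],[0,0,0,0,0],[0,0,0,0,0]]}}

```text
t: 17.58
ee_pos: [569.4, -221.8, 247.7]
orientation: [-2.394, -2.034, 0.0]
ft_force: [-2.9, 0.6, -2.6]
width: 31.8
grasp_force: 30.0
```

{"fn": "move_arm", "kwargs": {"rows": [[0,0,-0.2,0,0],[0,0,0,0,0],[0,0,0,0,0]]}}

```text
t: 17.95
ee_pos: [569.2, -221.7, 248.3]
orientation: [-2.393, -2.033, 0.001]
ft_force: [2.3, -2.5, -21.9]
width: 31.5
grasp_force: 30.0
```

The second stop is reached at 100 mm of lift, where the force rises sharply. I'll ease off a little so that the pull stays moderate.

{"fn": "move_arm", "kwargs": {"rows": [[0,0,0.07,0,0],[0,0,0,0,0],[0,0,0,0,0],[0,0,0,0,0],[0,0,0,0,0]]}}

```text
t: 18.58
ee_pos: [569.2, -221.7, 248.3]
orientation: [-2.394, -2.034, 0.001]
ft_force: [2.8, -2.4, -25.3]
width: 31.7
grasp_force: 30.0
```

```bash
python3 - <<'E'
from h import *
s=optics.get_image("scene");shift(None)
cv2.imwrite("pics/s4.png",cv2.resize(cv2.convertScaleAbs(s[110:310,190:470],alpha=1.5),(784,560),interpolation=2))
E
```

```text
ee [ 569.2 -221.7  248.3] t 18.625 tool y ang -9.29 F [  2.3  -2.3 -26.2] w 31.6 q6 -0.23
```

View pics/s4.png

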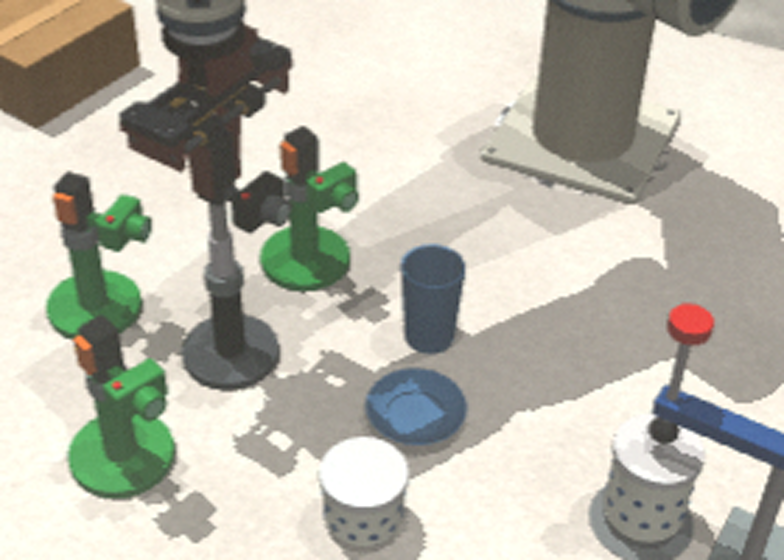

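Both telescope sections are out: steel at crop (218,225), aluminium at (222,270). The gauge is up and the bystanders stand in place. The pull is still building, so I ease off a bit more.

{"fn": "move_arm", "kwargs": {"rows": [[0,0,0.07,0,0],[0,0,0,0,0],[0,0,0,0,0],[0,0,0,0,0],[0,0,0,0,0],[0,0,0,0,0],[0,0,0,0,0],[0,0,0,0,0]]}}

```text
t: 19.62
ee_pos: [569.3, -221.8, 248.3]
orientation: [-2.394, -2.034, 0.0]
ft_force: [-0.5, -1.0, -20.9]
width: 31.6
grasp_force: 30.0
```

{"fn": "move_arm", "kwargs": {"rows": [[0,0,0,0,0],[0,0,0,0,0],[0,0,0,0,0],[0,0,0,0,0],[0,0,0,0,0],[0,0,0,0,0],[0,0,0,0,0],[0,0,0,0,0]]}}

```text
t: 20.62
ee_pos: [569.4, -221.8, 248.3]
orientation: [-2.394, -2.034, 0.0]
ft_force: [-1.8, -0.9, -20.0]
width: 31.3
grasp_force: 30.0
```

Steady at the stop: z is constant, the pull is 20 N, and the width of about 31.5 mm means the button is in. I hand the job in.

```bash
python3 -c "
from h import *
print(close_job())"
```

```text
the job is handed in; nothing more can be done
None
```

I gauged the tall jar (foot yielding about 6 mm, held over a second, gauge back up) and pulled the black mast up to its second stop; the job was handed in at about 20.6 s with the arm holding it there, button squeezed.

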